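Clamp a cello peg blank

TASK

In the violin workshop, take the cello peg blank (the rod with the flat round head) from the wooden rack and drop it shank-down, all the way, into the bore of the peg clamp. Then flip the clamp's safety catch fully over, pull the lever it guards all the way to its stop, and hold it: finish with the gripper still holding the spring-loaded lever there, the peg still seated and the catch still open. Leave everything else on the bench where it is.

Things in the scene. Friction and masses are not known exactly. Their poses are not given: they have to be found in the camera images.
- peg_center (a point): Cello peg blank, pale maple, loose, 110 mm long, 20 to 42 g: round shank (14 mm dia, lower 83 mm) under a flat disc head (30 mm dia, 12 mm thick) set on edge like a coin. Point half-way up, 55 mm above the lower end; z up the shank; head's flat faces look along +y and -y; head's centre 40 mm along +z. Starts upright in any of the rack's 3 bores, y axis within 0.4 rad of the rack's x line.
- peg_tip (a point): Centre of the flat lower end (bevelled rim) of the peg blank's shank; same axes as peg_center.
- clamp: The peg clamp, a fixed machine; origin under the centre of its grey base plate (210 x, 270 y, 20 mm high); z up, -x is its front (towards the robot), y to the left seen from the robot. Bore block on its -y side, lever on its +y side, catch between them near the front. All points on its fixed parts have its axes.
- bore_mouth (a point): Centre of the mouth of the clamp's vertical bore, 75 mm above the table. Bore 17 mm dia, 45 mm deep, mouth bevelled 2 mm, in an aluminium block 60 x 60 mm. A small sliding jaw (22 mm wide, its top 21 mm above the mouth) waits on the +y side, its face 28 mm from the bore axis; pulling the lever drives it against the peg's shank.
- bore_floor (a point): Centre of the bore's floor, 30 mm above the table. With the peg fully home its lower end stands here, its head's centre is 125 mm above the table and 38 mm of bare shank shows below the head.
- catch (a joint): Safety catch angle, rad: 0 closed (arm lies in front of the lever's lug and stops the lever after about 0.1) to 1.3 (end stop, fully flipped); starts at 0 to 0.12. A steel bell crank turning about catch_hinge in the clamp's y-z plane; opening tips its upright thumb tab over to -y (away from the lever) and lifts its arm. About 1 N at the tab moves it; friction keeps it where it is left.
- catch_tab (a point): Point on the catch's thumb tab, 45 mm from the hinge along the tab (this point's z); moves with the catch. Closed, the tab stands upright: 10 mm thick in y, 20 mm wide in x, from 10 to 60 mm above the hinge. The blocking arm (24 mm high, 10 mm thick) reaches 60 mm from the hinge to +y when closed.
- catch_hinge (a point): The catch's fixed hinge point, 95 mm above the table, axis along x; 43 mm nearer the front (-x) and 85 mm to +y of the bore.
- lever (a joint): Lever angle, rad: 0 at rest, leaning 0.4 rad away from the clamp's front, to 0.85 at its stop, leaning 0.45 rad to the front. Grows as the handle is pulled towards the front (-x). A spring brings it back when let go: about 3 N at the handle at first, 8 N at the stop.
- lever_bar (a point): Middle of the lever's handle, a level black round bar, 20 mm dia, 85 mm long along this point's y, 150 mm from the hinge axis; at rest 188 mm above the table, 185 mm at the stop. The lever's shank (12 mm dia) joins it 41 mm from this point to -y; the +y end is free. Moves with the lever.
- lever_hinge (a point): The lever's fixed hinge point, 50 mm above the table, axis along y; the handle moves on an arc about it.
- rack: Wooden rack, fixed, 70 (x) x 190 (y) x 50 mm high, origin at the centre of its underside, z up. Three bores of 16 mm diameter, 40 mm deep, on its y axis at y = -60, 0 and +60 mm, holding the peg blank and two plain dowels.
- dowel_a_center (a point): Plain round maple dowel without a head, diameter 14 mm, 102 mm long, upright in a bore of the rack; point half-way up. Leave it there.
- dowel_b_center (a point): Second plain dowel, the same as dowel_a. Leave it there.
- sanding_block: Cork sanding block 60 x 100 x 35 mm, loose, leave alone; origin under its centre.
- glue: White glue bottle, diameter 54, 130 mm high, loose, leave alone; origin under its centre.
- screwdriver: Screwdriver, 200 mm long along its x, loose, lying, leave alone.
- jar: Amber jar, diameter 64, 75 mm high, loose, leave alone; origin under its centre.
- fb_blank: Dark fingerboard strip 30 x 160 x 12 mm, loose, leave alone; origin under its centre.

How it is judged:
By the outcome, as a careful person would: the job done as asked, in the order asked, and still so for the second after the job is handed in, while the arm keeps its last pose, push and grip.
It also fails if it takes over 64 s, if anything falls off the work surface, if the arm or the gripper's body presses on something with over 40 N, if the wrist force passes 120 N, or if a joint passes its speed limit or range.

ROBOT

A 6-joint arm with a two-finger parallel gripper is mounted at the origin on the work surface. World frame = base frame: x ahead of the robot, y to its left, z up, the work surface at z = 0. Lengths are in m, angles in degrees, forces in N, time in s.
With the tool pointing down it reaches from about 0.425 to 1.125 m from the base axis. Payload 14.9 kg.
Tool frame: the origin (TCP) lies midway between the tips of the shut fingers; the grasp point (between the pads) lies bot.grasp_offset behind it (bot.grasp_offset is the distance from the TCP to the grasp point, in m); z points along the fingers, x is the direction in which the jaws open and shut, and the axes are right-handed (so a half turn about z gives the same grasp; the last joint's range is limited). The gripper opens to 91 mm and grips with 3 to 60 N. Pads are 32 mm wide; open, the fingers measure 118 mm over their backs; the gripper's body (76 mm by 178 mm) begins 60 mm behind the grasp point.
Start: joints at [-77.538, 21.709, 99.362, -0, 58.929, -1.908], TCP at [0.174, -0.678, 0.214] pointing down, gripper open.
Joint ranges: [-158.91, 158.91], [-42.39, 125.64], [0.06, 152.35], [-60.88, 240.88], [17.5, 164.5], [-176.32, 176.32]. Speed limits (degrees/s): [108.29, 108.29, 136.94, 180, 180, 180].

INTERFACE

Orientations are given as [roll, pitch, yaw] about the fixed x, y, z axes, in that order (R = Rz(yaw) Ry(pitch) Rx(roll)).
In Python, from plant import bot gives the robot as it stands.
- The arm moves only by the tool apply_moves, never from a script. Its argument "increments" is text: rows parted by semicolons, each of 4 numbers parted by spaces: the shift along the tool's x, y, z in units of 25 mm (1.0 is 25 mm), then the turn about the tool's z in units of 5 degrees (1.0 is 5 degrees). A call has 1 to 12 rows; each row shifts and turns the commanded pose from where the row before left it, along the tool's axes as they then stand; what a row does not reach is not made up. A row lasts 1/10 s, in which the tool goes at most 50 mm and 8.59 degrees, less where a joint would pass 70% of its speed; a pose out of reach is approached as far as the arm can. A call is refused whole if a number of a shift passes 1 or a number of a turn 1, either way. A call with a gripper value outside its range is refused whole. "fingers" is the gripper's target within -1 to 1 (fully open at 1, half-way at 0, shut at -1), set as the call begins (left out, the last holds). The fingers move at their own pace and stop on an object; the grip force is fixed at half the most. Time passes only in rows, so rows that do not move let the fingers close. It gives the time, the measured TCP pose, the force and the opening at its end, in the units of the state.
- bot.state(): the state, without advancing time (a new reading comes with each control period).
- bot.capture(name): name is "scene" or "side" or "wrist"; returns a dict with "color" (384x512x3 uint8, red, green, blue), "mtx" (3x3 intrinsics, pixels), "xyz" and "rotation" of the camera in the world. Camera axes: x right, y down, z forward; pixel columns grow to the right and rows downward; lengths in m; the calibration is good to about 2 mm. A picture is of the moment at which its call begins. There is no depth.
- bot.sign_off(): hands the job in, once; it reports no verdict.
The state is a dict: "time_s": time; "q": joint angles; "qd": joint speeds; "effort": joint torques, N m; "tcp_pos": TCP position; "eef_rot": TCP orientation; "contact_force": force on the tool from outside, world axes, zero at the start; "moment": the same for the moment, N m; "opening": opening from 0.0 (shut) to 1.0 (fully open).
Only numpy, scipy, OpenCV 4.12 (cv2) and the standard library are available. Lean on these libraries where they do the work, as an engineer would, in place of code of your own. Each camera call takes 0.05 s, during which the arm holds its last target.

## Working session

There is one attempt and no reset: what is moved stays moved. The work goes in short steps, Python scripts to look and compute and a tool call to move; the robot and the scene stay as the last step left them, time stands still between calls to the robot, and variables do not carry over. Pictures are saved under pics/ and viewed, and the job is handed in when it is done.

Besides the shell and the picture viewer there is one more tool, called after "Emit:" in YAML: its name, and indented under it one key for each argument. apply_moves: Moves the arm, as the interface text tells. Its arguments: {"type":"object","properties":{"increments":{"type":"string"},"fingers":{"type":"number"}},"required":["increments"]}

```bash
ls; mkdir -p pics
python3 - <<'E'
from plant import bot
import cv2,pickle
print(bot.state(), bot.grasp_offset)
d={}
for n in("scene","side","wrist"):
    c=bot.capture(n); d[n]=c
    cv2.imwrite(f"pics/{n}0.png",c["color"][:,:,::-1])
    print(n,c["mtx"].tolist(),c["xyz"],c["rotation"])
pickle.dump(d,open("d0.pkl","wb"))
E
```

```text
pics
{'time_s': 0.0, 'q': array([-7.75374540e+01,  2.17381608e+01,  9.93959696e+01, -7.38210671e-04,
        5.89279063e+01, -1.90814941e+00]), 'qd': array([-0.05536075,  0.03965823,  0.00915491,  0.02479933, -0.08104951,
       -0.05897176]), 'effort': array([-6.45176478e-04, -7.63722682e+01, -4.34369338e+01,  6.50332519e-02,
        4.24209761e-02, -6.35642391e-05]), 'tcp_pos': array([ 0.17363954, -0.67771159,  0.21328946]), 'eef_rot': array([-1.79998566e+02,  6.20233655e-02, -7.56289224e+01]), 'contact_force': array([-0.26275571, -0.3710084 , -0.01003927]), 'moment': array([-0.05546964,  0.05091488,  0.0454034 ]), 'opening': 1.0023019806029223} 0.0188
scene [[376.8007233874216, 0.0, 265.5100556081348], [0.0, 376.8007233874216, 191.24798834983943], [0.0, 0.0, 1.0]] [ 1.02509375 -0.71066315  0.67348007] [-122.10775028    1.07219259   33.99766247]
side [[390.4826113344378, 0.0, 254.26129776384556], [0.0, 390.4826113344378, 186.5106242557536], [0.0, 0.0, 1.0]] [ 0.36009483 -0.93988226  0.84480619] [-126.56393241    0.64890157  -11.44401094]
wrist [[318.9305023770946, 0.0, 259.4414683786611], [0.0, 318.9305023770946, 188.55618586649757], [0.0, 0.0, 1.0]] [ 0.25092743 -0.65717281  0.38462671] [ 1.63531834e+02  1.25779364e-01 -7.56738394e+01]
```

View pics/scene0.png

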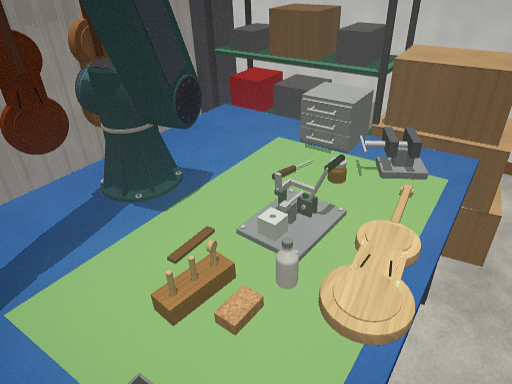

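View pics/side0.png

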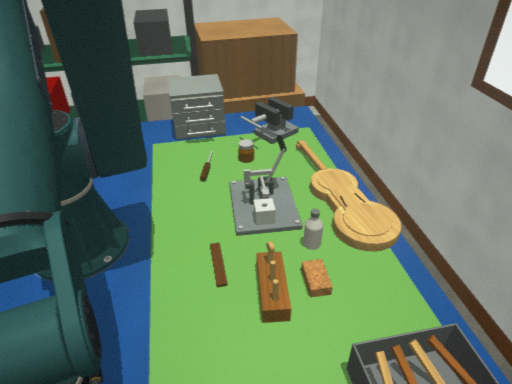

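View pics/wrist0.png

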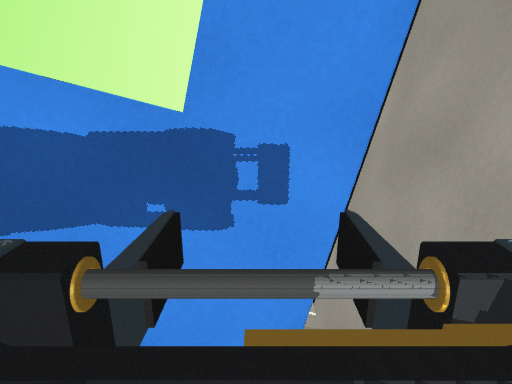

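The peg (disc head) is in the rack's far bore: around (212,248) in scene, (270,248) in side. The clamp is at about (290,220) in scene. I'll enlarge both areas.

```bash
cat > h.py <<'E'
import numpy as np,cv2,pickle
from scipy.spatial.transform import Rotation as Ro
def R(c): return Ro.from_euler('xyz',c["rotation"],degrees=True).as_matrix()
def proj(c,P):
    P=np.atleast_2d(P); q=(P-c["xyz"])@R(c); q=q@np.array(c["mtx"]).T
    return q[:,:2]/q[:,2:]
def ray(c,uv):
    d=R(c)@np.linalg.inv(c["mtx"])@np.array([uv[0],uv[1],1.]); return np.array(c["xyz"]),d/np.linalg.norm(d)
def atz(c,uv,z):
    o,d=ray(c,uv); return o+d*(z-o[2])/d[2]
def tri(obs):
    A=0;b=0
    for c,uv in obs:
        o,d=ray(c,uv);M=np.eye(3)-np.outer(d,d);A=A+M;b=b+M@o
    x=np.linalg.solve(A,b); return x,[np.linalg.norm(proj(c,x)[0]-uv) for c,uv in obs]
def crop(c,u0,u1,v0,v1,name,s=None):
    im=c["color"][v0:v1,u0:u1,::-1]; s=s or min(800/(u1-u0),600/(v1-v0))
    s=int(s); im=cv2.resize(im,None,fx=s,fy=s,interpolation=cv2.INTER_CUBIC)
    for u in range((u0+9)//10*10,u1,10):
        L=12 if u%50==0 else 5
        cv2.line(im,((u-u0)*s+s//2,0),((u-u0)*s+s//2,L),(0,0,255),1)
        if u%20==0: cv2.putText(im,str(u),((u-u0)*s,24),0,.35,(0,0,255),1)
    for v in range((v0+9)//10*10,v1,10):
        cv2.line(im,(0,(v-v0)*s+s//2),(6,(v-v0)*s+s//2),(0,0,255),1)
        if v%20==0: cv2.putText(im,str(v),(8,(v-v0)*s+s//2),0,.35,(0,0,255),1)
    cv2.imwrite("pics/"+name,im)
E
python3 - <<'E'
from h import *
d=pickle.load(open("d0.pkl","rb"))
crop(d["scene"],230,355,145,255,"s_cl.png")
crop(d["scene"],140,270,220,325,"s_rk.png")
crop(d["side"],220,305,130,240,"e_cl.png")
crop(d["side"],200,340,230,330,"e_rk.png")
E
```

```text
(no output)
```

View pics/s_cl.png

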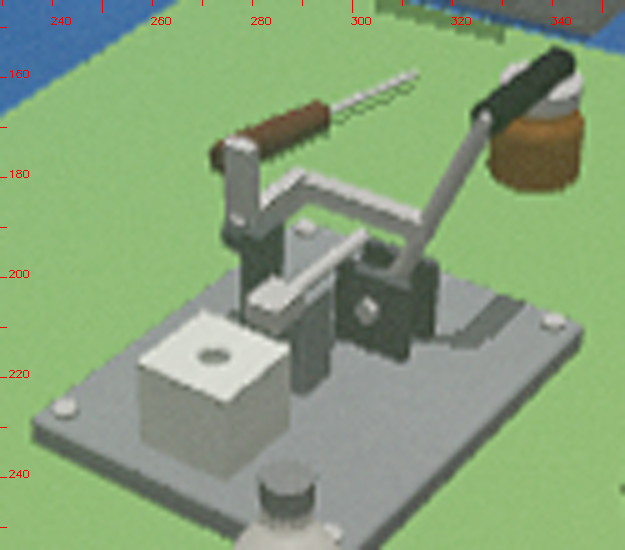

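View pics/s_rk.png

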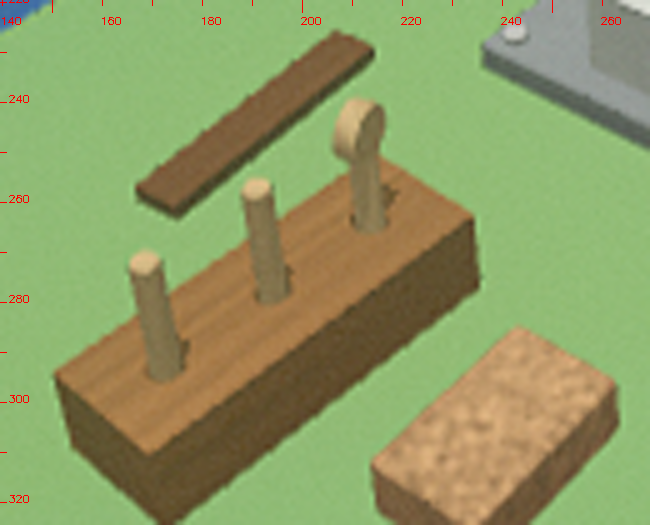

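View pics/e_cl.png

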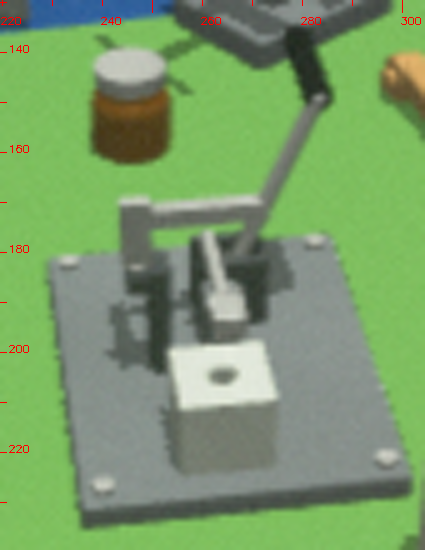

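View pics/e_rk.png

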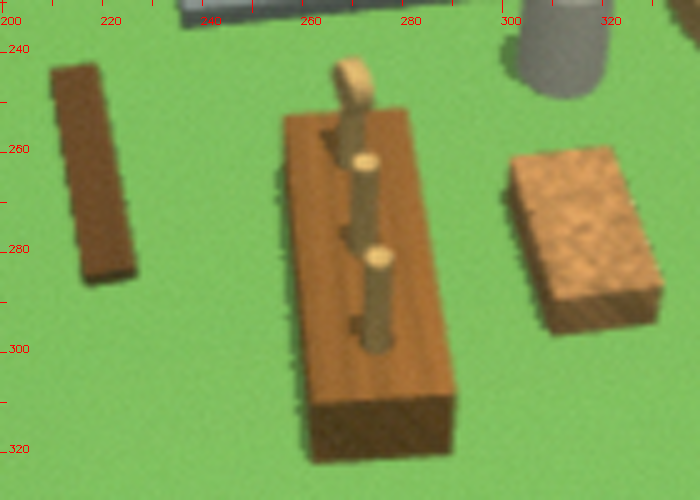

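```bash
cat > fit.py <<'E'
from h import *
from scipy.optimize import least_squares
d=pickle.load(open("d0.pkl","rb")); S,E=d["scene"],d["side"]
sc=lambda p:(230+p[0]/5-.5,145+p[1]/5-.5); ec=lambda p:(220+p[0]/5-.5,130+p[1]/5-.5)
sr=lambda p:(140+p[0]/5-.5,220+p[1]/5-.5); er=lambda p:(200+p[0]/5-.5,230+p[1]/5-.5)
def T(p,L):
    L=np.atleast_2d(L);c,s=np.cos(p[2]),np.sin(p[2]);return np.c_[p[0]+c*L[:,0]-s*L[:,1],p[1]+s*L[:,0]+c*L[:,1],L[:,2]]
# rack
L=lambda sx,sy:[.035*sx,.095*sy,.05]
rk=[(S,sr((55,375)),L(-1,-1)),(S,sr((150,453)),L(1,-1)),(S,sr((474,217)),L(1,1)),(S,sr((385,155)),L(-1,1)),
(E,er((283,117)),L(-1,1)),(E,er((407,108)),L(1,1)),(E,er((455,392)),L(1,-1)),(E,er((310,405)),L(-1,-1))]
for y,s,e in((-.06,(145,263),(379,257)),(0,(257,188),(365,161))):
    rk+= [(S,sr(s),[0,y,.112]),(E,er(e),[0,y,.112])]
f=lambda p:np.concatenate([proj(c,T(p,l))[0]-uv for c,uv,l in rk])
r=least_squares(f,[.7,-.35,0],loss='soft_l1');print("rack",r.x,np.degrees(r.x[2]));print(f(r.x).reshape(-1,2).round(1).tolist())
print("peg bore",T(r.x,[0,.06,.105]))
x,e=tri([(S,sr((360,130))),(E,er((354,85)))]);print("head tri",x,e)
# clamp
def pts(p):
    P=lambda sx,sy:[.105*sx,.135*sy,.02]; B=lambda sx,sy:[p[3]+.03*sx,p[4]+.03*sy,.075]; H=lambda dy,z:[p[3]-.043,p[4]+.085+dy,z]
    return [(S,sc((32,420)),P(-1,-1)),(S,sc((582,330)),P(1,1)),(E,ec((50,262)),P(-1,1)),(E,ec((330,237)),P(1,1)),(E,ec((411,482)),P(1,-1)),(E,ec((84,515)),P(-1,-1)),
    (S,sc((215,356)),[p[3],p[4],.075]),(E,ec((222,376)),[p[3],p[4],.075]),
    (E,ec((168,346)),B(-1,1)),(E,ec((263,340)),B(1,1)),(E,ec((277,402)),B(1,-1)),(E,ec((180,409)),B(-1,-1)),
    (S,sc((203,312)),B(-1,1)),(S,sc((290,350)),B(1,1)),(S,sc((222,402)),B(1,-1)),(S,sc((138,358)),B(-1,-1))]
g=lambda p:np.concatenate([proj(c,T(p,l))[0]-uv for c,uv,l in pts(p)])
q=least_squares(g,[.8,0,0,0,-.06],loss='soft_l1');print("clamp",q.x,np.degrees(q.x[2]));print(g(q.x).reshape(-1,2).round(1).tolist())
p=q.x
print("bore",T(p,[p[3],p[4],.075]),"hinge",T(p,[p[3]-.043,p[4]+.085,.095]),"tab",T(p,[p[3]-.043,p[4]+.085,.14]))
print("tab top px",proj(S,T(p,[p[3]-.043,p[4]+.085,.155])),"obs",sc((240,144)),proj(E,T(p,[p[3]-.043,p[4]+.085,.155])),"obs",ec((135,202)))
# bar
a,e1=tri([(S,sc((483,115))),(E,ec((318,97)))]); b,e2=tri([(S,sc((570,60))),(E,ec((293,32)))])
print("bar",a,e1,b,e2,(a+b)/2,np.linalg.norm(a-b))
E
python3 fit.py
```

```text
rack [ 0.53004088 -0.28913382 -0.13428011] -7.693683538604594
[[-0.4, -0.5], [-0.1, 0.6], [0.4, -0.2], [-1.3, -0.4], [0.1, -0.6], [0.3, -0.2], [0.2, 0.5], [0.2, -0.3], [0.0, -0.2], [-0.1, -0.2], [0.1, 0.1], [0.1, 0.1]]
peg bore [[ 0.5380735  -0.22967395  0.105     ]]
head tri [ 0.53801183 -0.2307783   0.10700807] [np.float64(0.18194988184368344), np.float64(0.15924265342325208)]
clamp [ 0.58340483  0.06028103 -0.07284374 -0.00995819 -0.08031629] -4.173638676278668
[[-1.9, 0.3], [0.6, -0.3], [-0.5, -0.6], [0.6, -0.4], [1.0, -0.0], [-0.7, -0.2], [-0.1, -0.1], [-0.2, -0.2], [-0.1, 0.7], [-0.4, 0.2], [-0.1, -0.2], [-0.1, 0.2], [0.3, -0.1], [0.4, -0.2], [0.7, 0.2], [-0.3, 0.9]]
bore [[ 0.56762768 -0.01909751  0.075     ]] hinge [[0.53092795 0.06880658 0.095     ]] tab [[0.53092795 0.06880658 0.14      ]]
tab top px [[278.29396821 172.82801315]] obs (277.5, 173.3) [[246.37724078 169.13747642]] obs (246.5, 169.9)
bar [0.65861885 0.10402451 0.1922002 ] [np.float64(0.1196229901504163), np.float64(0.0983776930657346)] [0.66644535 0.19944899 0.18629788] [np.float64(0.040870884298496835), np.float64(0.033627299188302845)] [0.6625321  0.15173675 0.18924904] 0.0959266589945079
```

Reprojection residuals are below about 1 px and the peg's position agrees both ways. Next I'll write a planner that lists row numbers.

```bash
cat > plan.py <<'E'
import numpy as np,sys
from plant import bot
def plan(tgt,yaw=None,step=1.0,pos=None,yaw0=None,dec=2):
    s=bot.state(); p=np.array(s["tcp_pos"] if pos is None else pos,float); y=s["eef_rot"][2] if yaw0 is None else yaw0
    if yaw is None: yaw=y
    dy=(yaw-y+180)%360-180; rows=[]
    tgt=np.array(tgt,float)
    n=max(1,int(np.ceil(abs(dy)/4.9)))
    for i in range(200):
        d=tgt-p; c,sn=np.cos(np.radians(y)),np.sin(np.radians(y))
        M=np.array([[c,sn,0],[sn,-c,0],[0,0,-1]]); t=M@d/.025
        m=np.abs(t).max(); t=t*min(1,step/m) if m>0 else t; t=np.round(t,dec)
        dt=np.clip(-dy/5,-1,1) ; dt=round(dt,dec)
        if np.all(t==0) and dt==0: break
        rows.append([*t,dt]); p=p+M.T@(t*.025); y-=dt*5; dy+=dt*5
    for k in range(0,len(rows),12): print("; ".join(" ".join(f"{v:g}" for v in r) for r in rows[k:k+12]));print()
    print(len(rows),p,y)
E
python3 - <<'E'
from plan import *
plan([.538,-.230,.215],-7.7)
E
```

```text
-0.74 -1 -0 -1; -0.61 -1 -0 -1; -0.5 -1 -0 -1; -0.39 -1 -0 -1; -0.3 -1 -0 -1; -0.2 -1 -0 -1; -0.11 -1 -0 -1; -0.03 -1 -0 -1; 0.06 -1 -0 -1; 0.15 -1 -0 -1; 0.24 -1 -0.01 -1; 0.33 -1 -0 -1

0.43 -1 -0.01 -1; 0.54 -1 -0.01 -0.59; 0.61 -1 -0 0; 0.61 -1 -0.01 0; 0.61 -1 -0 0; 0.61 -1 -0.01 0; 0.62 -1 -0 0; 0.61 -1 -0.01 0; 0.56 -0.9 -0 0

21 [ 0.53798594 -0.23007052  0.21495966] -7.682578636433153
```

Emit:
apply_moves:
  increments: "-0.7 -1 0 -1; -0.6 -1 0 -1; -0.5 -1 0 -1; -0.4 -1 0 -1; -0.3 -1 0 -1; -0.2 -1 0 -1; -0.1 -1 0 -1; 0 -1 0 -1; 0.1 -1 0 -1; 0.2 -1 0 -1; 0.2 -1 0 -1; 0.3 -1 0 -1"
  fingers: 1

```text
time_s: 1.35
tcp_pos: [0.3769, -0.4317, 0.2138]
eef_rot: [-180.0, 0.0, -15.4]
contact_force: [0.4, 0.1, 0.4]
opening: 0.998
```

Run:
```python
from plan import *
plan([.538,-.230,.215],-7.7)
```

```text
0.43 -1 -0.01 -1; 0.54 -1 -0 -0.55; 0.6 -1 -0.01 0; 0.6 -1 -0 0; 0.6 -1 -0.01 0; 0.6 -1 -0 0; 0.6 -1 -0.01 0; 0.6 -1 -0 0; 0.56 -0.95 -0.01 0

9 [ 0.53798247 -0.2299752   0.21502539] -7.679182926878292
```

Emit:
apply_moves:
  increments: "0.4 -1 0 -1; 0.5 -1 0 -0.5; 0.6 -1 0 0; 0.6 -1 0 0; 0.6 -1 0 0; 0.6 -1 0 0; 0.6 -1 0 0; 0.6 -1 0 0; 0.6 -0.9 0 0; 0 0 0 0; 0 0 0 0"

```text
time_s: 2.45
tcp_pos: [0.538, -0.2327, 0.2137]
eef_rot: [-180.0, 0.0, -8.1]
contact_force: [-0.1, 0.3, 0.0]
opening: 1.0
```

```bash
cat > look.py <<'E'
from h import *
from plant import bot
import sys
def look(n,tag,box=None):
    c=bot.capture(n); pickle.dump(c,open(f"{tag}.pkl","wb"))
    u0,u1,v0,v1=box or (0,512,0,384)
    crop(c,u0,u1,v0,v1,tag+".png"); return c
E
python3 - <<'E'
from look import *
look("wrist","w1")
s=bot.state();print(s["tcp_pos"],s["eef_rot"])
E
```

```text
[ 0.53771672 -0.23314849  0.21374751] [-1.79998510e+02  2.34412676e-02 -8.11512139e+00]
```

View pics/w1.png

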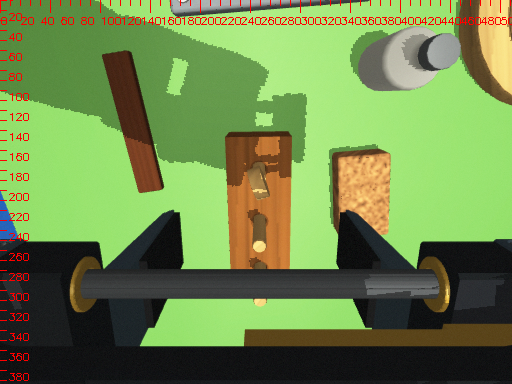

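Run:
```python
from h import *
c=pickle.load(open("w1.pkl","rb")); crop(c,220,300,130,210,"w1c.png")
t=proj(c,[[.538,-.23,.05],[.538,-.23,.105]]);print(t)
def outline(c,yaw,ctr):
    n=np.array([np.cos(yaw),np.sin(yaw),0]);t=np.array([-n[1],n[0],0]);a=np.linspace(0,2*np.pi,40)
    return [proj(c,ctr+sg*.006*n+.015*(np.cos(a)[:,None]*t+np.sin(a)[:,None]*np.array([0,0,1]))) for sg in(-1,1)]
d=pickle.load(open("d0.pkl","rb"))
tiles=[]
for yaw in (-30,-20,-10,0,10,20):
    row=[]
    for cam,(u,v) in ((c,(258,180)),(d["scene"],(212,248)),(d["side"],(271,248))):
        s=9;h=16;im=cv2.resize(cam["color"][v-h:v+h,u-h:u+h,::-1],None,fx=s-1,fy=s-1,interpolation=cv2.INTER_CUBIC);s=8
        for o in outline(cam,np.radians(yaw),np.array([.538,-.23,.105])):
            cv2.polylines(im,[np.round((o-[u-h,v-h]+.5)*s).astype(int)],True,(255,0,0),1)
        row.append(im[40:-20])
    cv2.putText(row[0],str(yaw),(5,15),0,.5,(0,0,255),1)
    tiles.append(np.hstack(row))
im=np.vstack([np.hstack(tiles[:2]),np.hstack(tiles[2:4]),np.hstack(tiles[4:])]);print(im.shape)
cv2.imwrite("pics/yaw1.png",cv2.resize(im,None,fx=.52,fy=.9)if 0 else cv2.resize(im,(800,int(800*im.shape[0]/im.shape[1]))))
```

```text
[[260.02080686 170.55360043]
 [260.09386119 184.33999398]]
(588, 1536, 3)
```

View pics/w1c.png

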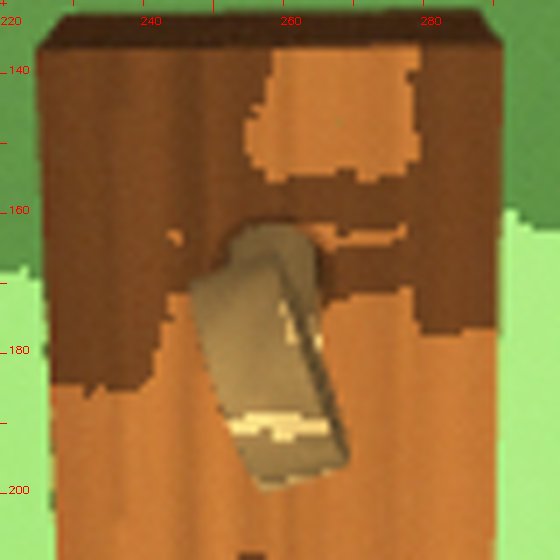

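View pics/yaw1.png

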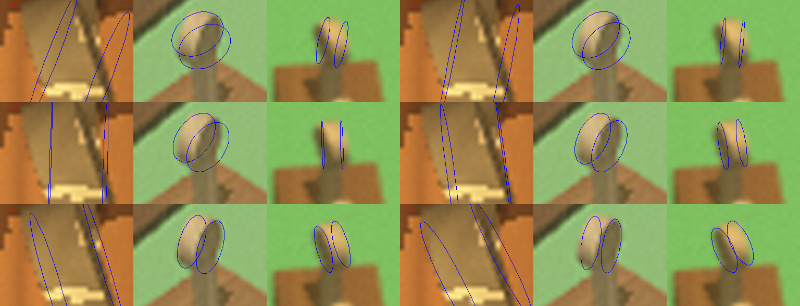

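Run:
```python
from plan import *
plan([.5365,-.230,.214],10)
plan([.5365,-.230,.092],10,pos=[.5365,-.23,.214],yaw0=10)
```

```text
-0.07 -0.12 -0.01 -1; 0 0 -0 -1; 0 0 -0 -1; 0 0 -0 -0.62

4 [ 0.53640773 -0.2299315   0.21399751] 9.984878606898835
0 0 1 0; 0 0 1 -0; 0 0 1 -0; 0 0 1 -0; 0 0 0.88 -0

5 [ 0.5365 -0.23    0.092 ] 10.0
```

Emit:
apply_moves:
  increments: "-0.07 -0.12 0 -1; 0 0 0 -1; 0 0 0 -1; 0 0 0 -0.6; 0 0 0.8 0; 0 0 0.8 0; 0 0 0.8 0; 0 0 0.4 0; 0 0 0 0; 0 0 0 0"

```text
time_s: 3.5
tcp_pos: [0.5368, -0.2303, 0.1445]
eef_rot: [180.0, -0.0, 9.8]
contact_force: [-0.4, -0.1, -0.2]
opening: 0.999
```

Run:
```python
from look import *
look("wrist","w2")
look("scene","s2",(150,280,180,280))
s=bot.state();print(s["tcp_pos"],s["eef_rot"])
```

```text
[ 0.53722081 -0.23021698  0.14496468] [ 1.79953750e+02 -6.60980454e-02  9.86096460e+00]
```

View pics/w2.png

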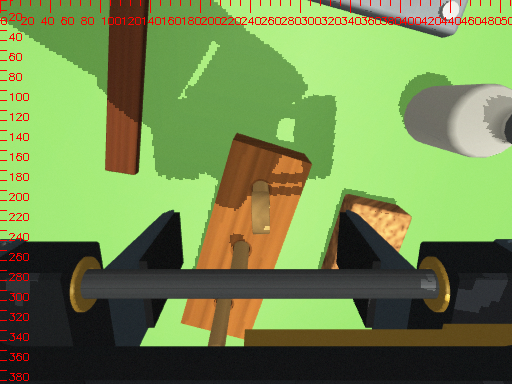

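View pics/s2.png

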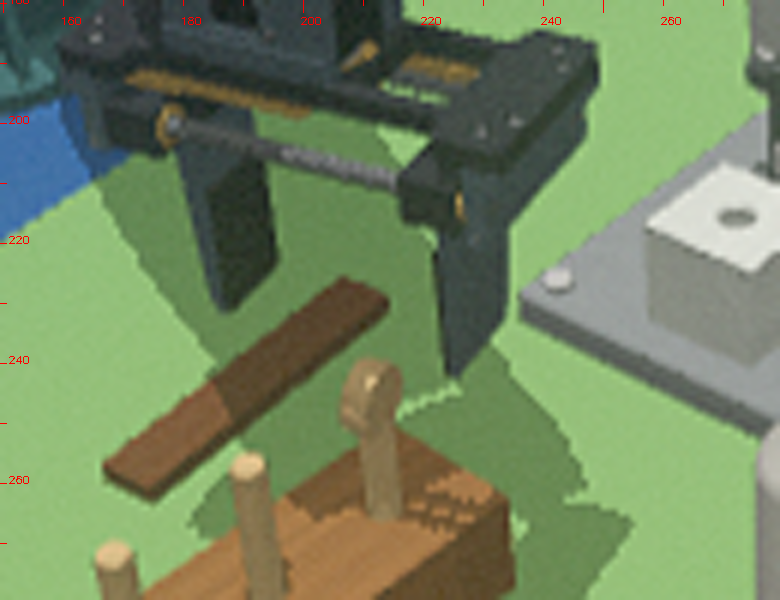

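The head sits centred between the fingers at u≈260 and is square with them. I'll descend about 52 mm and grip.

Emit:
apply_moves:
  increments: "0 0 0.7 0; 0 0 0.7 0; 0 0 0.5 0; 0 0 0.2 0; 0 0 0 0; 0 0 0 0"

```text
time_s: 4.2
tcp_pos: [0.5372, -0.23, 0.0921]
eef_rot: [180.0, -0.0, 9.9]
contact_force: [0.0, -0.6, 1.5]
opening: 0.999
```

Emit:
apply_moves:
  increments: "0 0 0 0; 0 0 0 0; 0 0 0 0; 0 0 0 0; 0 0 0 0; 0 0 0 0; 0 0 0 0; 0 0 0 0; 0 0 0 0; 0 0 0 0; 0 0 0 0"
  fingers: -1

```text
time_s: 5.3
tcp_pos: [0.5367, -0.2298, 0.0914]
eef_rot: [180.0, 0.0, 9.9]
contact_force: [0.1, -0.1, -0.4]
opening: 0.13
```

Run:
```python
from look import *
look("wrist","w3",(190,330,140,280))
look("scene","s3",(150,280,180,280))
s=bot.state();print(s["tcp_pos"],s["eef_rot"],s["opening"]*91,s["contact_force"])
```

```text
[ 0.53671169 -0.22982328  0.09141988] [-1.79997438e+02  2.89642689e-03  9.86872249e+00] 11.466999542968452 [-0.60987716  0.34096425 -0.42167695]
```

View pics/w3.png

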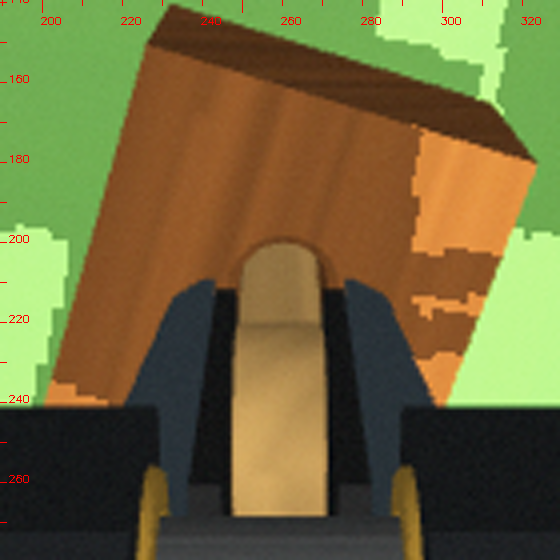

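View pics/s3.png

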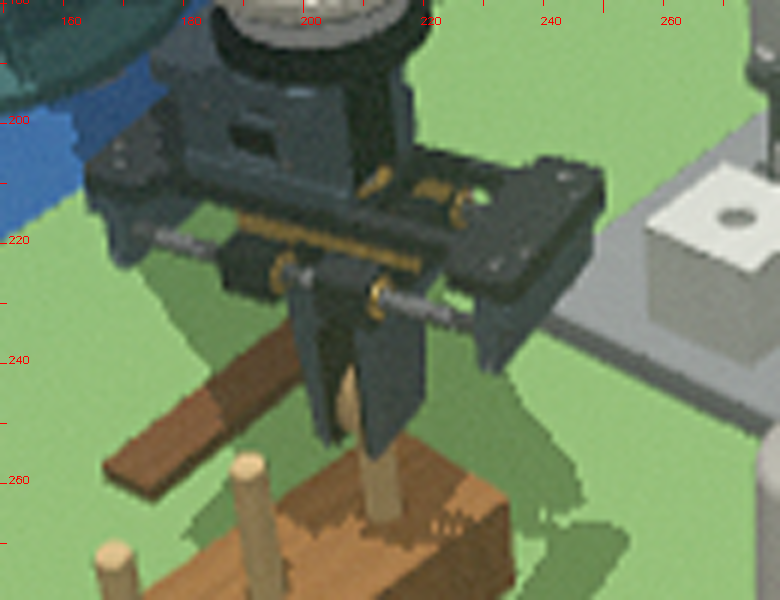

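Gripped: the opening reads about 11.5 mm on the 12 mm head. Lifting.

Emit:
apply_moves:
  increments: "0 0 -0.5 0; 0 0 -0.8 0; 0 0 -0.8 0; 0 0 -0.8 0; 0 0 -0.8 0; 0 0 -0.6 0; 0 0 -0.3 0; 0 0 0 0; 0 0 0 0"

```text
time_s: 6.3
tcp_pos: [0.5364, -0.2297, 0.2059]
eef_rot: [-180.0, 0.0, 9.9]
contact_force: [-0.8, 0.2, 0.2]
opening: 0.135
```

Run:
```python
from plan import *
plan([.5676,-.0191,.2],9.9,step=.8)
print(bot.state()["opening"]*91)
```

```text
0.26 -0.8 0.02 -0.01; 0.27 -0.8 0.02 0; 0.27 -0.8 0.02 0; 0.26 -0.8 0.02 0; 0.27 -0.8 0.03 0; 0.26 -0.8 0.02 0; 0.27 -0.8 0.03 0; 0.26 -0.8 0.02 0; 0.27 -0.8 0.03 0; 0.26 -0.8 0.02 0; 0.03 -0.08 0.01 0

11 [ 0.56763907 -0.0191578   0.19989521] 9.922488924945645
12.261392735828636
```

Emit:
apply_moves:
  increments: "0.26 -0.8 0 0; 0.27 -0.8 0 0; 0.27 -0.8 0 0; 0.26 -0.8 0 0; 0.27 -0.8 0 0; 0.26 -0.8 0 0; 0.27 -0.8 0 0; 0.26 -0.8 0 0; 0.27 -0.8 0.1 0; 0.26 -0.8 0.1 0; 0.03 -0.1 0 0; 0 0 0 0"

```text
time_s: 7.5
tcp_pos: [0.5676, -0.0187, 0.2007]
eef_rot: [-180.0, 0.1, 9.9]
contact_force: [0.7, 0.4, -0.3]
opening: 0.128
```

Run:
```python
from look import *
look("wrist","w4",(190,330,100,280))
c=look("scene","s4",(225,335,130,240))
e=look("side","e4",(215,315,130,230))
s=bot.state();print(s["tcp_pos"],s["eef_rot"],s["opening"]*91,s["contact_force"])
```

```text
[ 0.56787199 -0.01954645  0.20121659] [-1.79997819e+02  2.31531649e-02  9.83575261e+00] 12.192229224035799 [-0.31422036  0.35549611 -1.958136  ]
```

View pics/w4.png

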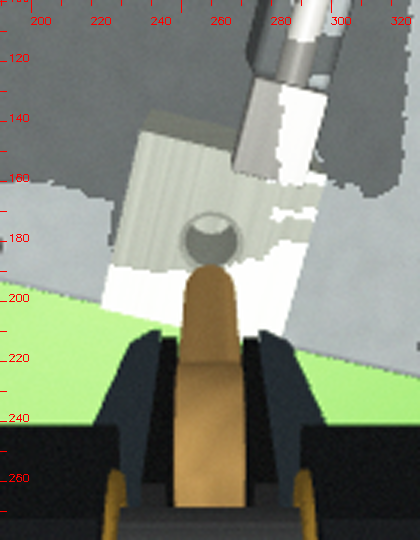

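View pics/s4.png

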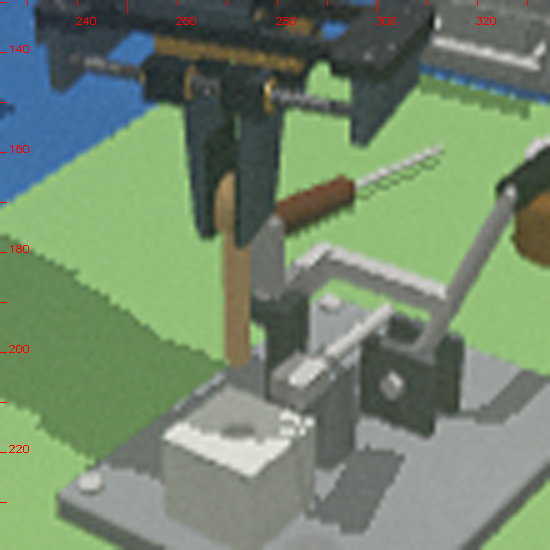

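View pics/e4.png

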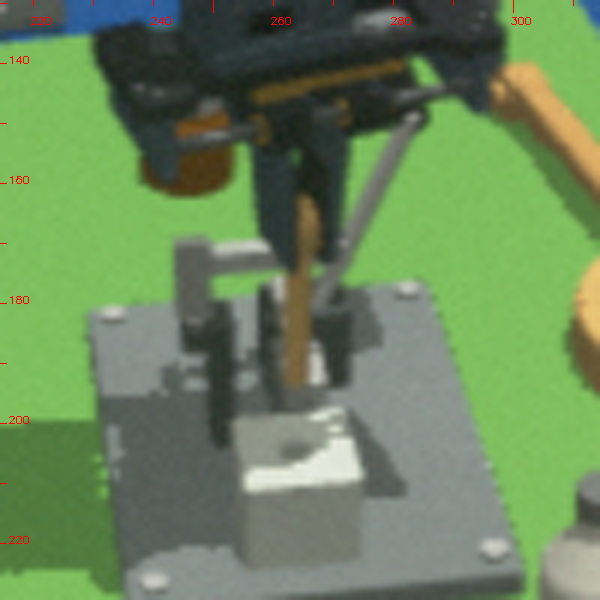

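Run:
```python
from h import *
S,E,W=[pickle.load(open(k,"rb")) for k in("s4.pkl","e4.pkl","w4.pkl")]
print("tip",tri([(S,(271.9,201.6)),(E,(264.0,194.0))]))
print("bore",tri([(S,(272.2,215.5)),(E,(264.0,204.4))]))
# wrist: bore ellipse centre px; tip visible far edge
print("wrist bore",atz(W,(190+211/3-.5,100+240/3-.5),.075))
for z in (.118,.12): print(proj(W,[[.5676,-.0191,z],[.5676,-.0191+.007,z],[.5676,-.0191,.075]]))
```

```text
tip (array([ 0.5675837 , -0.0216428 ,  0.12018107]), [np.float64(0.6326555841611415), np.float64(0.5491480034451549)])
bore (array([ 0.56814881, -0.02084141,  0.07663486]), [np.float64(0.024366041539879223), np.float64(0.021165324172857793)])
wrist bore [ 0.566742   -0.01573157  0.075     ]
[[260.15866778 196.63455582]
 [261.61176749 188.72539845]
 [260.10853098 182.97203625]]
[[260.16137991 197.37362298]
 [261.62510677 189.41221325]
 [260.10853098 182.97203625]]
```

Emit:
apply_moves:
  increments: "0.01 -0.06 0.3 0; 0 0 0.4 0; 0 0 0.4 0; 0 0 0.3 0; 0 0 0.1 0; 0 0 0 0; 0 0 0 0"

```text
time_s: 8.35
tcp_pos: [0.5682, -0.0173, 0.1641]
eef_rot: [180.0, -0.0, 9.9]
contact_force: [0.5, -0.5, 0.6]
opening: 0.127
```

```bash
python3 - <<'E'
from look import *
look("wrist","w5",(215,305,140,230))
c=look("scene","s5",(245,300,190,240))
e=look("side","e5",(240,290,180,230))
s=bot.state();print(s["tcp_pos"],s["eef_rot"],s["opening"]*91,s["contact_force"])
E
cd pics; python3 -c "
import cv2,numpy as np
a=[cv2.resize(cv2.imread(f),(400,int(400*cv2.imread(f).shape[0]/cv2.imread(f).shape[1]))) for f in('s5.png','e5.png')]
h=min(x.shape[0] for x in a);cv2.imwrite('se5.png',np.hstack([x[:h] for x in a]))"
```

```text
[ 0.56825528 -0.01730812  0.1643182 ] [ 1.79992786e+02 -3.40032450e-02  9.87064830e+00] 12.006799432795718 [-0.05586278  0.27196448 -0.18706299]
```

View pics/w5.png

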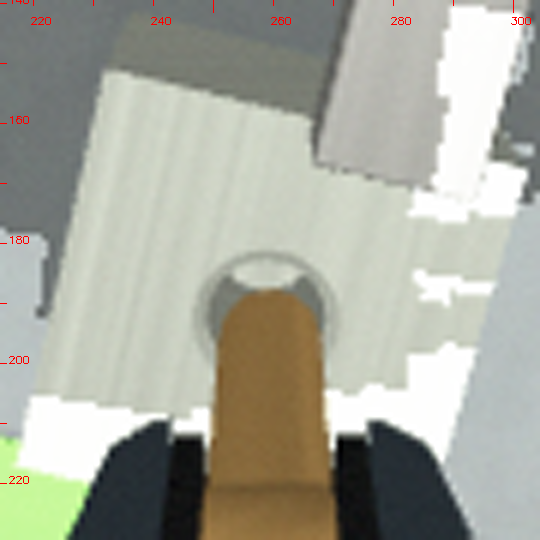

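View pics/se5.png

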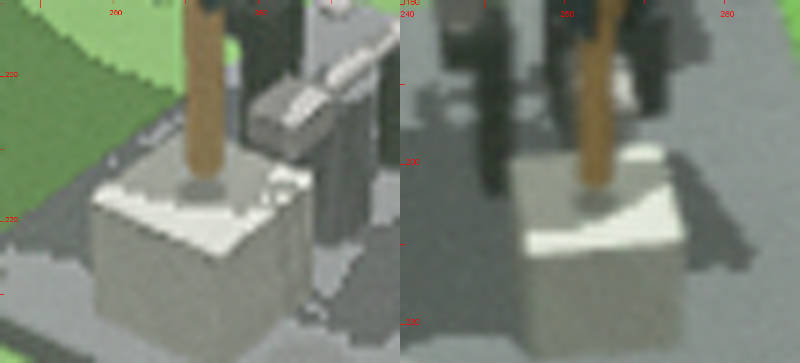

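```bash
python3 - <<'E'
from h import *
W=pickle.load(open("w5.pkl","rb"))
y=np.radians(9.87); n=np.array([-np.sin(y),np.cos(y),0])
b=atz(W,(258.8,181.5),.075)-n*.0105
t=atz(W,(259.5,187.8),.083)-n*.007
t2=atz(W,(259.5,187.8),.0825-.0)-n*.006
print(b,t,t2)
S,E=[pickle.load(open(k,"rb")) for k in("s5.pkl","e5.pkl")]
# line px: scene tip bottom centre (crop img scaled 400/550 of s=10? )
k=400/ (55*10) 
print(k)
E
python3 -c "
import cv2
for f in('s5','e5'): print(cv2.imread('pics/%s.png'%f).shape)"
```

```text
[ 0.56705326 -0.01713661  0.075     ] [ 0.56757913 -0.01675361  0.083     ] [ 0.56743303 -0.01591232  0.0825    ]
0.7272727272727273
(600, 660, 3)
(600, 600, 3)
```

Wrist view agrees to within about 0.6 mm, well inside the 1.5 mm clearance plus bevel. Inserting.

Emit:
apply_moves:
  increments: "-0.02 0 0.2 0; 0 0 0.2 0; 0 0 0.2 0; 0 0 0.2 0; 0 0 0.2 0; 0 0 0.2 0"

```text
time_s: 9.1
tcp_pos: [0.5675, -0.0174, 0.1334]
eef_rot: [-180.0, 0.0, 9.9]
contact_force: [0.3, -0.4, -0.4]
opening: 0.128
```

Emit:
apply_moves:
  increments: "0 0 0.2 0; 0 0 0.2 0; 0 0 0.2 0; 0 0 0.2 0; 0 0 0.1 0; 0 0 0 0; 0 0 0 0"

```text
time_s: 9.8
tcp_pos: [0.5676, -0.0174, 0.1114]
eef_rot: [180.0, -0.0, 9.9]
contact_force: [0.4, 0.2, 0.8]
opening: 0.133
```

Run:
```python
from look import *
look("scene","s6",(225,335,130,240))
s=bot.state();print(s["tcp_pos"],s["eef_rot"],s["opening"]*91,s["contact_force"])
```

```text
[ 0.56752155 -0.01741418  0.11139986] [ 1.79998659e+02 -2.71159815e-03  9.87043306e+00] 11.55393019952278 [-0.34856687  0.20585553 -0.30578781]
```

View pics/s6.png

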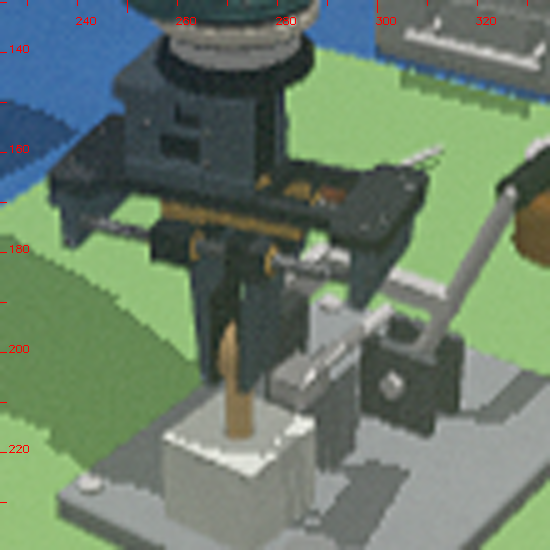

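Emit:
apply_moves:
  increments: "0 0 0 0; 0 0 0 0; 0 0 0 0; 0 0 0 0; 0 0 0 0; 0 0 0 0"
  fingers: 0

```text
time_s: 10.45
tcp_pos: [0.5675, -0.0174, 0.1114]
eef_rot: [-180.0, 0.0, 9.9]
contact_force: [0.2, 0.3, 0.5]
opening: 0.498
```

Emit:
apply_moves:
  increments: "0 0 -0.5 0; 0 0 -1 0; 0 0 -1 0; 0 0 -1 0; 0 0 -1 0; 0 0 0 0"

```text
time_s: 11.05
tcp_pos: [0.5694, -0.0175, 0.2282]
eef_rot: [179.9, -0.3, 9.9]
contact_force: [-0.2, -0.2, -0.9]
opening: 0.5
```

Run:
```python
from look import *
look("wrist","w7",(180,340,90,240))
S=look("scene","s7",(225,335,130,240))
E=look("side","e7",(215,315,130,230))
print(proj(S,[.5672,-.018,.125]),proj(E,[.5672,-.018,.125]))
s=bot.state();print(s["tcp_pos"],s["eef_rot"],s["opening"]*91,s["contact_force"])
```

```text
[[272.3093926  199.98867843]] [[263.54427347 191.50253126]]
[ 0.56724227 -0.0173744   0.2238746 ] [-1.79997696e+02  6.89292568e-03  9.87293277e+00] 45.57623405756692 [ 0.0389618  -0.30979744 -0.17412615]
```

View pics/w7.png

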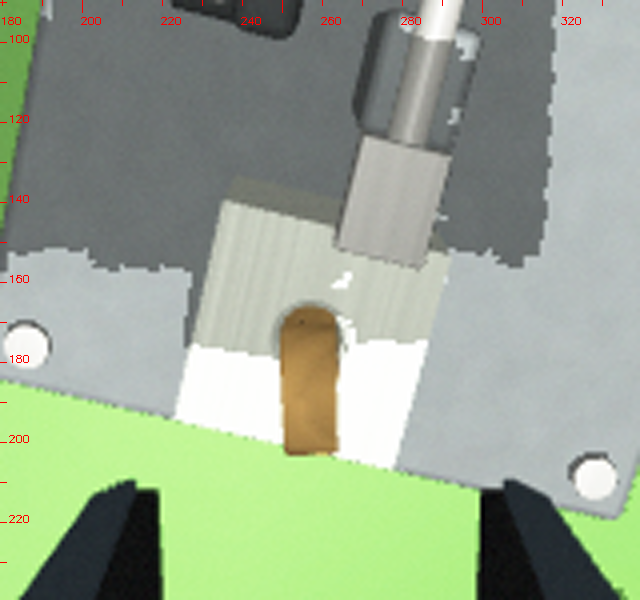

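View pics/s7.png

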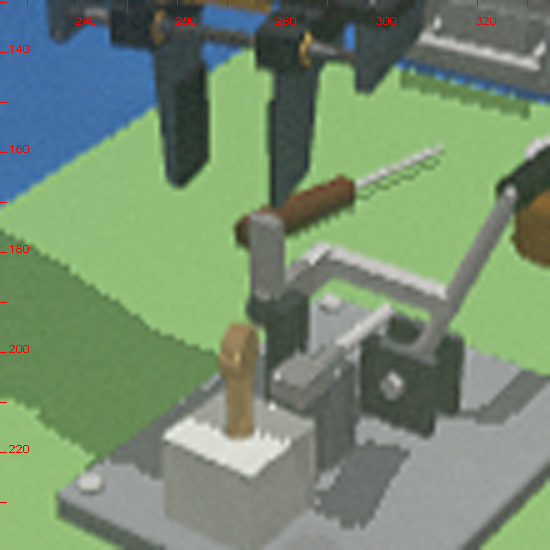

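View pics/e7.png

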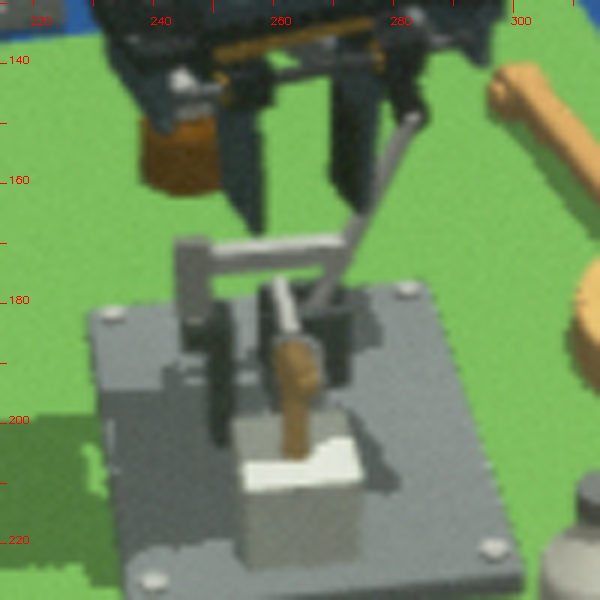

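Seated: the head projects to (272.3,199.5), against (272.3,200.0) predicted for fully home. Next the catch. I'll close the fingers, move to the +y side of the tab and align with the clamp's yaw.

Run:
```python
from plan import *
plan([.5327,.0994,.224],-4.2,step=.9)
```

```text
-0.1 -0.9 -0 1; -0.19 -0.9 -0 1; -0.27 -0.9 -0 0.81; -0.34 -0.9 -0 0; -0.34 -0.9 -0 0; -0.06 -0.17 -0.01 0

6 [0.53271361 0.09936051 0.2241246 ] -4.177067227108013
```

Emit:
apply_moves:
  increments: "-0.1 -0.9 0 1; -0.2 -0.9 0 1; -0.27 -0.9 0 0.8; -0.34 -0.9 0 0; -0.34 -0.9 0 0; -0.05 -0.17 0 0; 0 0 0 0; 0 0 0 0; 0 0 0 0"
  fingers: -1

```text
time_s: 12.1
tcp_pos: [0.5331, 0.0985, 0.2237]
eef_rot: [180.0, 0.0, -4.2]
contact_force: [-0.3, 0.5, -0.0]
opening: 0.003
```

Run:
```python
from look import *
look("wrist","w8")
S=look("scene","s8",(225,335,110,220))
s=bot.state();print(s["tcp_pos"],s["eef_rot"],s["opening"]*91,s["contact_force"])
```

```text
[0.53314213 0.09860966 0.22385619] [ 1.79995404e+02  4.62993017e-03 -4.18116778e+00] 0.315700790497759 [ 1.39774725 -0.23759259 -0.4924024 ]
```

View pics/w8.png

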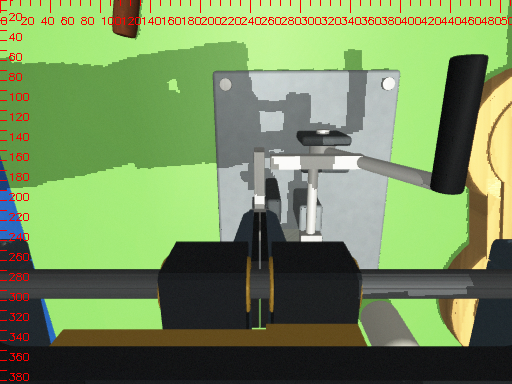

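View pics/s8.png

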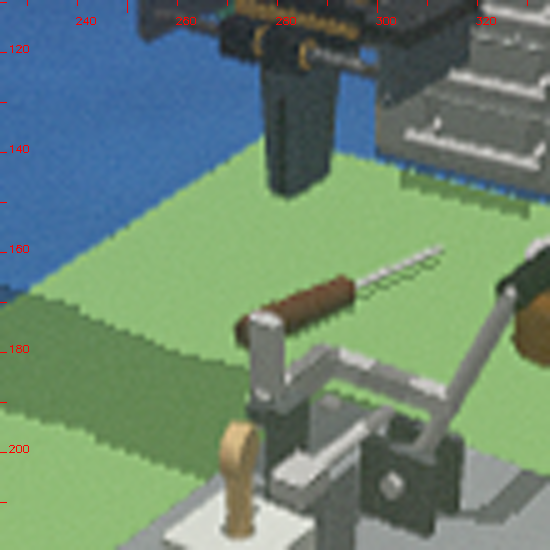

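Emit:
apply_moves:
  increments: "0 0 0.6 0; 0 0 0.8 0; 0 0 0.8 0; 0 0 0.6 0; 0 0 0.3 0; 0 0 0 0; 0 0 0 0"

```text
time_s: 12.9
tcp_pos: [0.5333, 0.0993, 0.1468]
eef_rot: [-180.0, -0.0, -4.1]
contact_force: [-0.6, 0.1, 0.3]
opening: 0.004
```

Run:
```python
from look import *
S=look("scene","s9",(240,330,140,230))
S=look("side","e9",(215,315,110,210))
s=bot.state();print(s["tcp_pos"],s["eef_rot"],s["opening"]*91,s["contact_force"])
```

```text
[0.53352525 0.09933912 0.14723518] [-1.79985638e+02 -7.36980283e-02 -4.12766517e+00] 0.2897960958252956 [-0.24655233  0.65600201 -0.06360454]
```

View pics/s9.png

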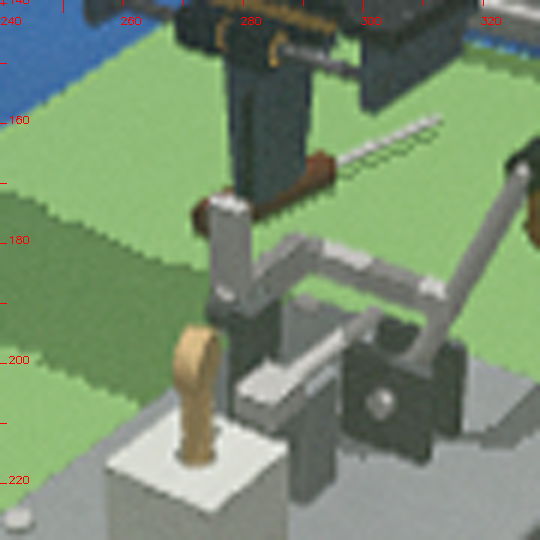

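View pics/e9.png

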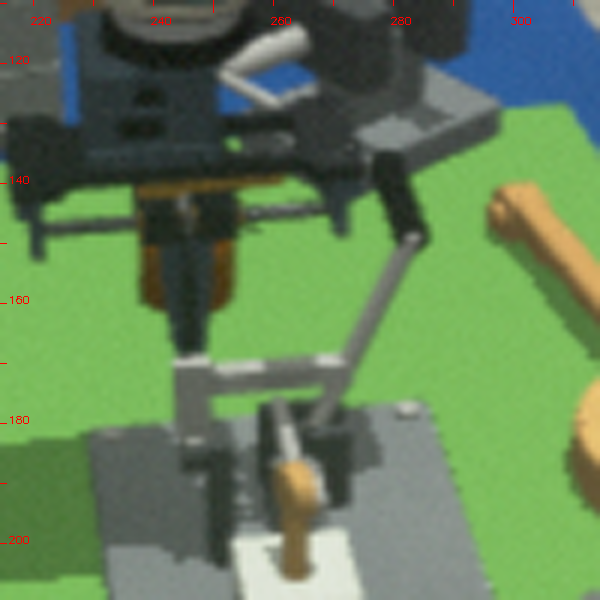

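Emit:
apply_moves:
  increments: "0 0.36 0.08 0; 0 0.3 0.02 0; 0 0.3 0.02 0; 0 0.28 0.1 0; 0 0.28 0.1 0; 0 0.24 0.18 0; 0 0.24 0.18 0; 0 0 0 0"

```text
time_s: 13.8
tcp_pos: [0.5288, 0.0487, 0.1286]
eef_rot: [180.0, 0.1, -4.2]
contact_force: [-0.9, 0.4, -0.2]
opening: 0.005
```

Run:
```python
from look import *
S=look("scene","s10",(240,330,140,230))
s=bot.state();print(s["tcp_pos"],s["eef_rot"],s["opening"]*91,s["contact_force"])
```

```text
[0.52901775 0.04901947 0.12894097] [ 1.79988702e+02  5.60735097e-02 -4.15963902e+00] 0.5366620816110507 [ 0.49921014  0.1034169  -0.57701087]
```

View pics/s10.png

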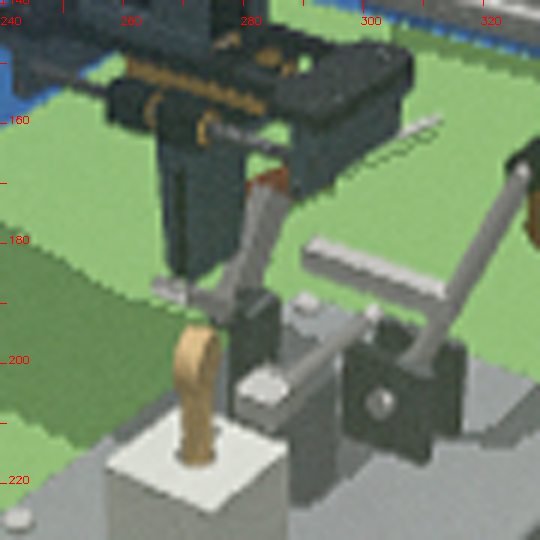

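The catch is roughly 1.0 rad open. Continuing down to the end stop.

Emit:
apply_moves:
  increments: "0 0.12 0.16 0; 0 0.12 0.16 0; 0 0.1 0.18 0; 0 0.1 0.18 0; 0 0 0 0"

```text
time_s: 14.35
tcp_pos: [0.5289, 0.0387, 0.1125]
eef_rot: [-179.9, -0.0, -4.2]
contact_force: [-2.7, 6.2, 12.2]
opening: 0.005
```

Run:
```python
from look import *
S=look("scene","s11",(240,330,140,230))
s=bot.state();print(s["tcp_pos"],s["eef_rot"],s["opening"]*91,s["contact_force"])
```

```text
[0.5288661  0.03876172 0.11261632] [-1.79951464e+02 -4.48685596e-03 -4.15998513e+00] 0.33513759767516854 [-2.36611311  6.50193466  9.06709822]
```

View pics/s11.png

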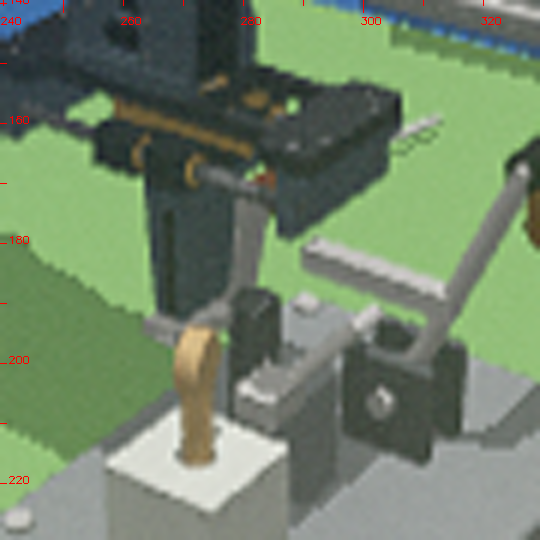

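The force rose to about 12 N at the height predicted for 1.3 rad, so it's on the stop. I'll back off upward and open the fingers.

Emit:
apply_moves:
  increments: "0 -0.04 -0.4 0; 0 0 -0.9 0; 0 0 -1 0; 0 0 -1 0; 0 0 -1 0; 0 0 -1 0; 0 0 -0.8 0; 0 0 0 0; 0 0 0 0"
  fingers: -1

```text
time_s: 15.3
tcp_pos: [0.5285, 0.0394, 0.2648]
eef_rot: [180.0, -0.0, -4.1]
contact_force: [-0.1, 1.1, -0.9]
opening: 0.007
```

Run:
```python
from look import *
from plan import plan
S=look("scene","s12",(235,345,135,235))
E=look("side","e12",(215,305,120,220))
W=look("wrist","w12")
s=bot.state();print(s["tcp_pos"],s["eef_rot"],s["contact_force"])
ca=np.radians(-4.2);Y=np.array([-np.sin(ca),np.cos(ca),0]);Z=np.array([0,0,1.]);h=np.array([.5305,.0695,.095])
for th in(1.1,1.2,1.3):
    t=-np.sin(th)*Y+np.cos(th)*Z; a=np.cos(th)*Y+np.sin(th)*Z
    print(th,proj(S,[h+.06*t,h+.06*a]).round(1).tolist(),proj(E,[h+.06*t,h+.06*a]).round(1).tolist())
plan([.6628,.156,.2565],-4.2,step=.9)
```

```text
[0.52806934 0.03936003 0.26380549] [ 1.79986533e+02  9.64771969e-02 -4.12932325e+00] [0.01252899 0.29338069 0.0772112 ]
1.1 [[266.8, 190.7], [284.0, 170.9]] [[248.3, 187.4], [245.3, 166.0]]
1.2 [[266.2, 192.8], [282.8, 170.9]] [[248.5, 189.3], [245.5, 166.3]]
1.3 [[265.9, 194.8], [281.7, 171.1]] [[248.6, 191.1], [245.7, 166.8]]
0.9 -0.9 0.05 0.01; 0.9 -0.9 0.05 0; 0.9 -0.9 0.05 0; 0.9 -0.9 0.05 0; 0.89 -0.9 0.06 0; 0.55 -0.55 0.03 0

6 [0.66291701 0.15611265 0.25655549] -4.179323246032614
```

View pics/s12.png

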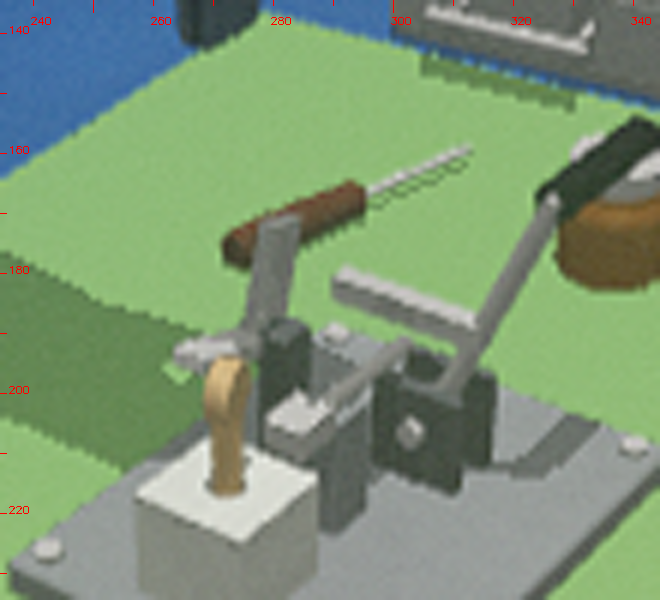

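View pics/e12.png

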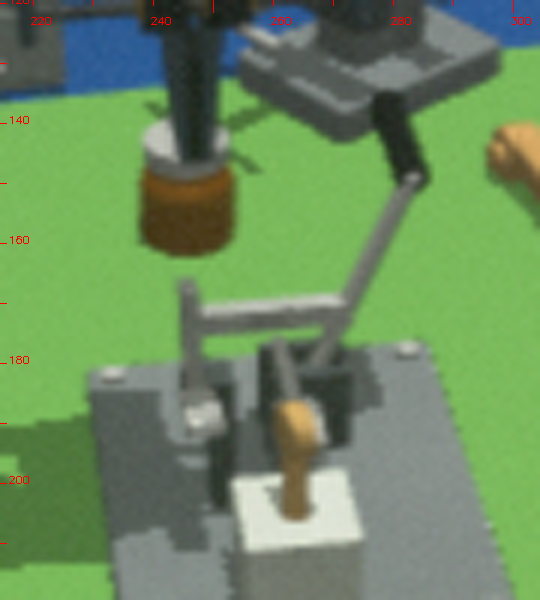

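View pics/w12.png

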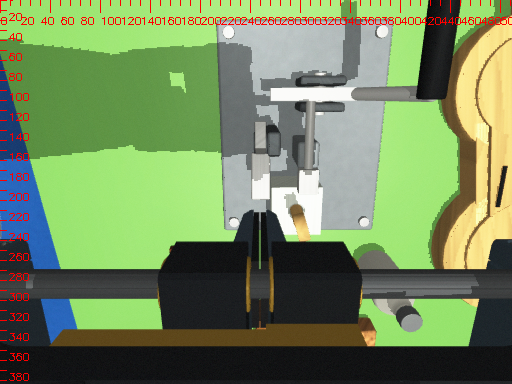

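Run:
```python
from h import *
S,E=[pickle.load(open(k,"rb")) for k in("s12.pkl","e12.pkl")]
ca=np.radians(-4.2);X=np.array([np.cos(ca),np.sin(ca),0]);Y=np.array([-np.sin(ca),np.cos(ca),0]);Z=np.array([0,0,1.]);h=np.array([.5300,.0692,.095])
out=[]
for th in(1.15,1.22,1.3):
    t=-np.sin(th)*Y+np.cos(th)*Z; a=np.cos(th)*Y+np.sin(th)*Z; row=[]
    for c,(u,v) in((S,(275,185)),(E,(250,180))):
        g=20;s=9;im=cv2.resize(c["color"][v-g:v+g,u-g:u+g,::-1],None,fx=s,fy=s,interpolation=cv2.INTER_CUBIC)
        def box(o,d1,l0,l1,d2,w,d3,k):
            P=[o+d1*l+d2*i*w+d3*j*k for l in(l0,l1) for i,j in((-1,-1),(1,-1),(1,1),(-1,1))]
            q=np.round((proj(c,P)-[u-g,v-g]+.5)*s).astype(int)
            for f in([0,1,2,3],[4,5,6,7],[0,1,5,4],[3,2,6,7]): cv2.polylines(im,[q[f]],True,(0,0,255),1)
        box(h,t,.01,.06,a,.005,X,.01); box(h,a,.0,.06,t,.012,X,.005)
        row.append(im)
    out.append(np.vstack(row))
im=np.hstack(out); cv2.imwrite("pics/ov.png",cv2.resize(im,None,fx=.74,fy=.74,interpolation=cv2.INTER_AREA))
```

```text
(no output)
```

View pics/ov.png

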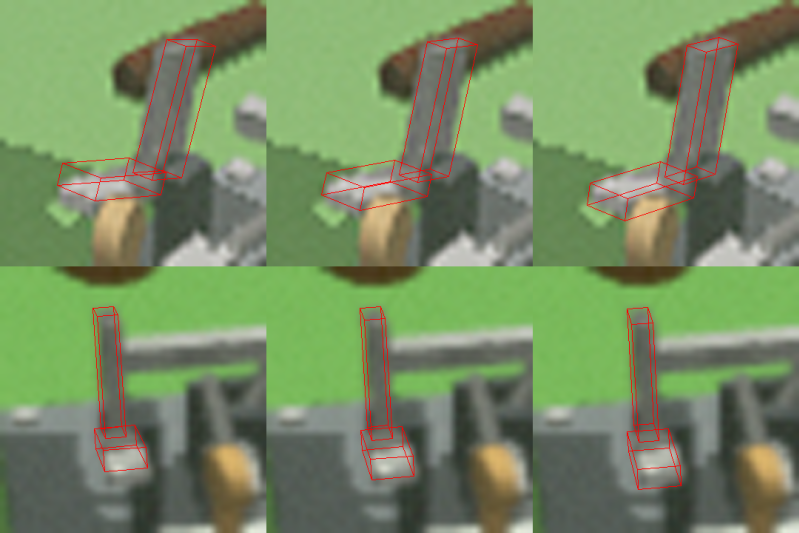

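Camera overlay can't separate 1.22 from 1.30 rad, so I'll press once more, a bit firmer and further out, to make sure it's on the stop.

Emit:
apply_moves:
  increments: "0 0.1 0.6 0; 0 0 1 0; 0 0 1 0; 0 0 1 0; 0 0 1 0; 0 0 0.7 0; 0 0 0.4 0; 0 0 0 0"

```text
time_s: 16.25
tcp_pos: [0.5272, 0.0368, 0.1205]
eef_rot: [180.0, 0.2, -4.1]
contact_force: [0.9, 0.8, -0.3]
opening: 0.007
```

Emit:
apply_moves:
  increments: "0 0 0.1 0; 0 0 0.06 0; 0 0 0 0"

```text
time_s: 16.55
tcp_pos: [0.5288, 0.0369, 0.1189]
eef_rot: [-180.0, -0.1, -4.1]
contact_force: [0.5, -0.7, 0.1]
opening: 0.008
```

Emit:
apply_moves:
  increments: "0 0 0.1 0; 0 0 0.06 0; 0 0 0 0; 0 0 0 0"

```text
time_s: 16.95
tcp_pos: [0.5285, 0.0369, 0.1145]
eef_rot: [-180.0, -0.0, -4.1]
contact_force: [1.3, 1.2, 0.2]
opening: 0.004
```

Emit:
apply_moves:
  increments: "0 0 0.06 0; 0 0 0 0; 0 0 0 0"

```text
time_s: 17.25
tcp_pos: [0.5287, 0.0368, 0.1134]
eef_rot: [180.0, -0.0, -4.1]
contact_force: [-3.0, -1.3, 7.6]
opening: 0.004
```

Emit:
apply_moves:
  increments: "0 0 0.06 0; 0 0 0 0; 0 0 0 0"

```text
time_s: 17.55
tcp_pos: [0.529, 0.0367, 0.1126]
eef_rot: [180.0, -0.0, -4.1]
contact_force: [-6.2, -3.5, 21.2]
opening: 0.001
```

Contact is stiff: 21 N after 0.8 mm, at the height for 1.3 rad. The catch is on its end stop, so I'll retreat and go to the lever.

Emit:
apply_moves:
  increments: "0 0 -0.4 0; 0 0 -0.9 0; 0 0 -1 0; 0 0 -1 0; 0 0 -1 0; 0 0 -1 0; 0 0 -0.8 0; 0 0 0 0; 0 0 0 0"
  fingers: 1

```text
time_s: 18.45
tcp_pos: [0.5284, 0.0369, 0.2638]
eef_rot: [-180.0, -0.0, -4.1]
contact_force: [-0.5, 0.5, -1.7]
opening: 0.76
```

Run:
```python
from plan import plan
plan([.6628,.156,.2565],-4.2,step=.9)
```

```text
0.88 -0.9 0.05 0.01; 0.88 -0.9 0.05 0; 0.88 -0.9 0.05 0; 0.88 -0.9 0.05 0; 0.87 -0.9 0.05 0; 0.63 -0.64 0.04 0

6 [0.66288953 0.15597121 0.25657228] -4.180642767296098
```

Emit:
apply_moves:
  increments: "0.88 -0.9 0 0; 0.88 -0.9 0 0; 0.88 -0.9 0 0; 0.88 -0.9 0 0; 0.88 -0.9 0 0; 0.63 -0.65 0 0; 0 0 0 0; 0 0 0 0"

```text
time_s: 19.25
tcp_pos: [0.6624, 0.1562, 0.2622]
eef_rot: [180.0, 0.1, -4.1]
contact_force: [0.3, -0.5, 0.6]
opening: 0.999
```

Run:
```python
from look import *
S=look("scene","s13",(225,375,90,220))
W=look("wrist","w13")
s=bot.state();print(s["tcp_pos"],s["eef_rot"],s["contact_force"])
print(proj(W,[[.6625,.1517,.188],[.6625-.003,.1517-.042,.188]]))
```

```text
[0.66227803 0.15570385 0.26305024] [ 1.79975771e+02  7.80184742e-02 -4.14683967e+00] [ 0.34305993 -0.20803846  0.47167272]
[[261.38957691 203.68737224]
 [261.3779538  250.38708872]]
```

View pics/s13.png

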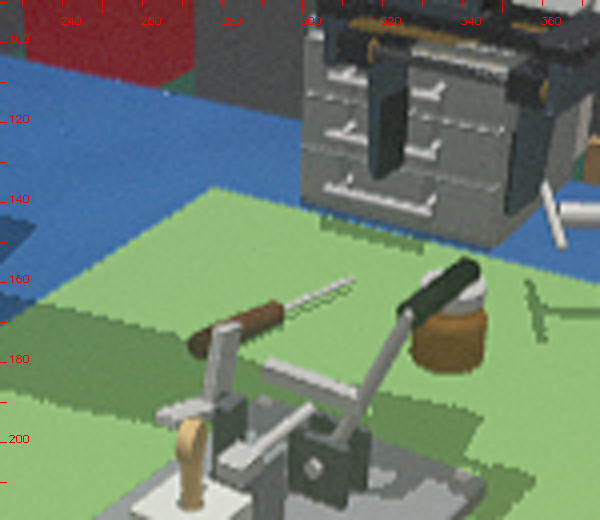

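View pics/w13.png

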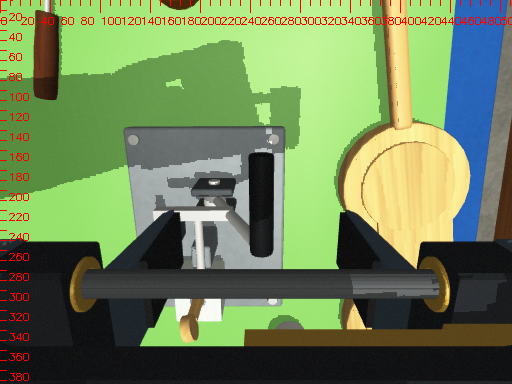

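Bar is centred at (261,204) in the wrist view, as predicted. Descend and grip.

Emit:
apply_moves:
  increments: "0 0 0.6 0; 0 0 0.9 0; 0 0 0.9 0; 0 0 0.8 0; 0 0 0.4 0; 0 0 0.13 0; 0 0 0 0; 0 0 0 0"

```text
time_s: 20.15
tcp_pos: [0.6636, 0.1563, 0.1716]
eef_rot: [-180.0, -0.1, -4.1]
contact_force: [-0.6, -0.7, -0.0]
opening: 1.002
```

Emit:
apply_moves:
  increments: "0 0 0 0; 0 0 0 0; 0 0 0 0; 0 0 0 0; 0 0 0 0; 0 0 0 0; 0 0 0 0; 0 0 0 0; 0 0 0 0; 0 0 0 0"
  fingers: -1

```text
time_s: 21.15
tcp_pos: [0.6633, 0.1563, 0.1707]
eef_rot: [180.0, -0.0, -4.1]
contact_force: [1.6, -0.8, -0.0]
opening: 0.213
```

Run:
```python
from look import *
S=look("scene","s14",(225,375,90,220))
W=look("wrist","w14")
s=bot.state();print(s["tcp_pos"],s["eef_rot"],s["contact_force"],s["opening"]*91)
```

```text
[0.66331806 0.15627833 0.17070321] [-1.79999499e+02 -2.02019961e-02 -4.12375086e+00] [ 2.17476084 -0.02869156 -1.06980541] 19.266656145549337
```

View pics/s14.png

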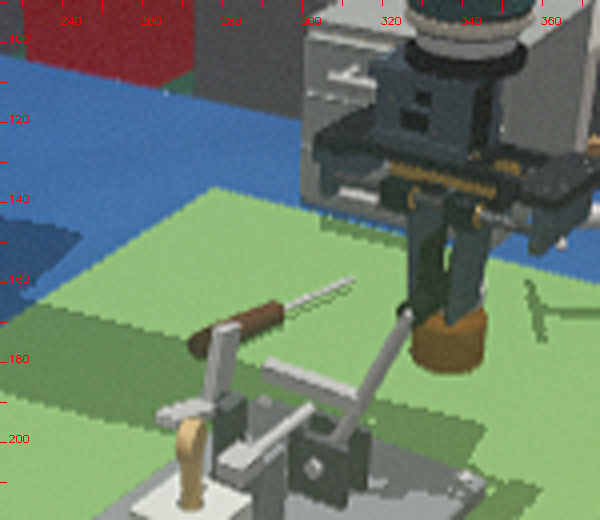

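View pics/w14.png

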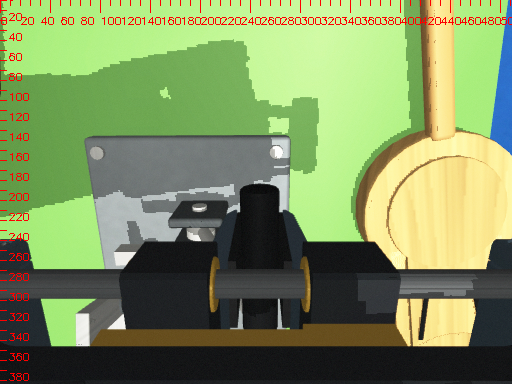

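Bar gripped: the opening is about 19–20 mm. Now pulling along the arc.

Emit:
apply_moves:
  increments: "-0.28 0 -0.1 0; -0.28 0 -0.1 0; -0.29 0 -0.08 0; -0.29 0 -0.07 0; -0.3 0 -0.05 0; -0.3 0 -0.04 0; 0 0 0 0"

```text
time_s: 21.95
tcp_pos: [0.6217, 0.1594, 0.1839]
eef_rot: [-180.0, -0.3, -4.1]
contact_force: [7.5, -4.3, 8.1]
opening: 0.21
```

Emit:
apply_moves:
  increments: "-0.3 0 -0.02 0; -0.3 0 -0.01 0; -0.3 0 0.01 0; -0.3 0 0.02 0; -0.3 0 0.04 0; -0.29 0 0.05 0; -0.29 0 0.07 0; -0.29 0 0.08 0; 0 0 0 0"

```text
time_s: 22.85
tcp_pos: [0.5622, 0.1642, 0.1773]
eef_rot: [-179.9, -0.3, -4.1]
contact_force: [5.8, 1.0, 6.1]
opening: 0.211
```

Run:
```python
from look import *
S=look("scene","s15",(225,375,90,220))
s=bot.state();print(s["tcp_pos"],s["eef_rot"],s["contact_force"],s["opening"]*91)
```

```text
[0.56245688 0.16418154 0.17734545] [-179.92065212   -0.27272569   -4.11288219] [6.26909869 0.52534095 8.31415695] 18.905957337025736
```

View pics/s15.png

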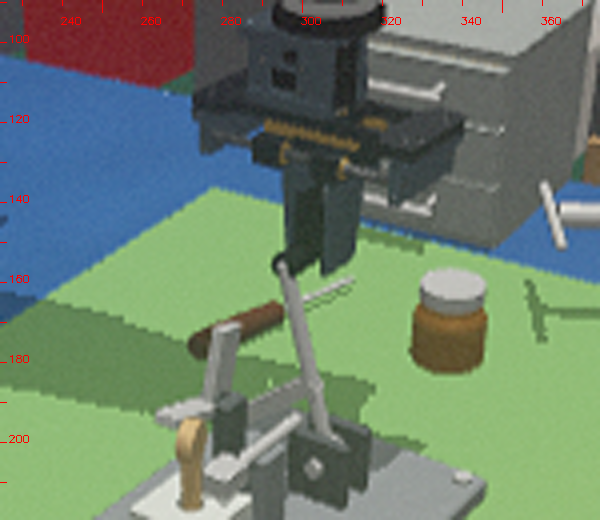

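Emit:
apply_moves:
  increments: "-0.28 0 0.1 0; -0.28 0 0.11 0; -0.24 0 0.1 0; 0 0 0 0; 0 0 0 0"

```text
time_s: 23.4
tcp_pos: [0.5427, 0.1657, 0.1695]
eef_rot: [-179.9, -0.3, -4.1]
contact_force: [6.0, 1.6, 6.1]
opening: 0.21
```

Emit:
apply_moves:
  increments: "-0.06 0 0.03 0; 0 0 0 0; 0 0 0 0"

```text
time_s: 23.7
tcp_pos: [0.5416, 0.1658, 0.1689]
eef_rot: [-179.9, -0.3, -4.1]
contact_force: [7.3, 1.1, 7.8]
opening: 0.213
```

Emit:
apply_moves:
  increments: "-0.06 0 0.03 0; 0 0 0 0; 0 0 0 0"

```text
time_s: 24.0
tcp_pos: [0.5402, 0.1658, 0.1682]
eef_rot: [-179.9, -0.3, -4.1]
contact_force: [7.4, 1.2, 7.4]
opening: 0.216
```

Emit:
apply_moves:
  increments: "-0.06 0 0.03 0; 0 0 0 0; 0 0 0 0"

```text
time_s: 24.3
tcp_pos: [0.5398, 0.1659, 0.168]
eef_rot: [-179.9, -0.5, -4.1]
contact_force: [12.0, -2.5, 7.4]
opening: 0.211
```

Emit:
apply_moves:
  increments: "-0.06 0 0.03 0; 0 0 0 0; 0 0 0 0"

```text
time_s: 24.6
tcp_pos: [0.5395, 0.166, 0.1678]
eef_rot: [-179.9, -0.6, -4.1]
contact_force: [18.2, -4.0, 9.5]
opening: 0.213
```

Emit:
apply_moves:
  increments: "-0.06 0 0.03 0; 0 0 0 0; 0 0 0 0"

```text
time_s: 24.9
tcp_pos: [0.5392, 0.1661, 0.1677]
eef_rot: [-179.9, -0.7, -4.1]
contact_force: [22.7, -6.7, 10.5]
opening: 0.213
```

The force climbs 8→18→23 N over 1 mm, at 124 mm of travel, which is the stop for 0.85 rad. Checking by camera.

Run:
```python
from look import *
from fit import T
S=look("scene","s16",(230,330,130,230))
E=look("side","e16",(215,305,120,220))
look("wrist","w16")
s=bot.state();print(s["tcp_pos"],s["eef_rot"],s["contact_force"],s["opening"]*91)
print(proj(S,[.5672,-.018,.125]),proj(E,[.5672,-.018,.125]))
ca=np.radians(-4.2);X=np.array([np.cos(ca),np.sin(ca),0]);Y=np.array([-np.sin(ca),np.cos(ca),0])
b=np.array([.6628,.1517,.188])-Y*.041  # rest, shank joint
for c in(S,E): print(proj(c,[b-X*.1236-[0,0,.003],b-X*.1186-[0,0,.001]]).round(1).tolist())
```

```text
rack [ 0.53004088 -0.28913382 -0.13428011] -7.693683538604594
[[-0.4, -0.5], [-0.1, 0.6], [0.4, -0.2], [-1.3, -0.4], [0.1, -0.6], [0.3, -0.2], [0.2, 0.5], [0.2, -0.3], [0.0, -0.2], [-0.1, -0.2], [0.1, 0.1], [0.1, 0.1]]
peg bore [[ 0.5380735  -0.22967395  0.105     ]]
head tri [ 0.53801183 -0.2307783   0.10700807] [np.float64(0.18194988184368344), np.float64(0.15924265342325208)]
clamp [ 0.58340483  0.06028103 -0.07284374 -0.00995819 -0.08031629] -4.173638676278668
[[-1.9, 0.3], [0.6, -0.3], [-0.5, -0.6], [0.6, -0.4], [1.0, -0.0], [-0.7, -0.2], [-0.1, -0.1], [-0.2, -0.2], [-0.1, 0.7], [-0.4, 0.2], [-0.1, -0.2], [-0.1, 0.2], [0.3, -0.1], [0.4, -0.2], [0.7, 0.2], [-0.3, 0.9]]
bore [[ 0.56762768 -0.01909751  0.075     ]] hinge [[0.53092795 0.06880658 0.095     ]] tab [[0.53092795 0.06880658 0.14      ]]
tab top px [[278.29396821 172.82801315]] obs (277.5, 173.3) [[246.37724078 169.13747642]] obs (246.5, 169.9)
bar [0.65861885 0.10402451 0.1922002 ] [np.float64(0.1196229901504163), np.float64(0.0983776930657346)] [0.66644535 0.19944899 0.18629788] [np.float64(0.040870884298496835), np.float64(0.033627299188302845)] [0.6625321  0.15173675 0.18924904] 0.0959266589945079
[0.53918051 0.16606654 0.16772334] [-179.86033141   -0.746896     -4.09955197] [22.84846531 -4.99943996 10.16558436] 19.129050121626502
[[272.3093926  199.98867843]] [[263.54427347 191.50253126]]
[[289.5, 156.7], [291.0, 156.5]]
[[245.0, 152.5], [246.5, 151.9]]
```

View pics/s16.png

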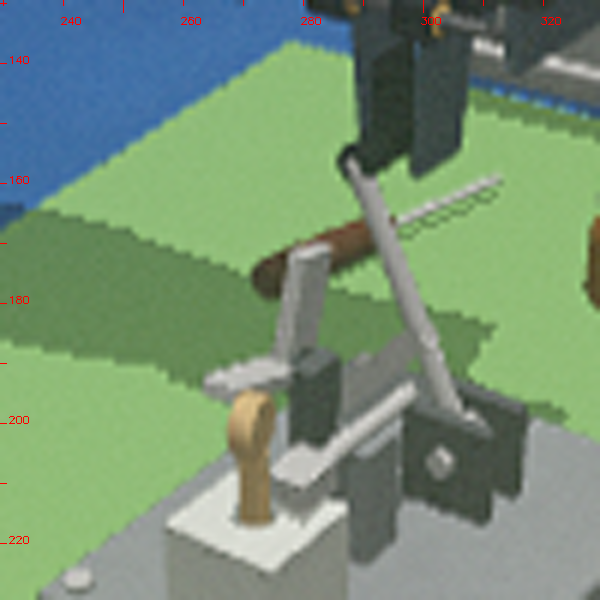

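View pics/e16.png

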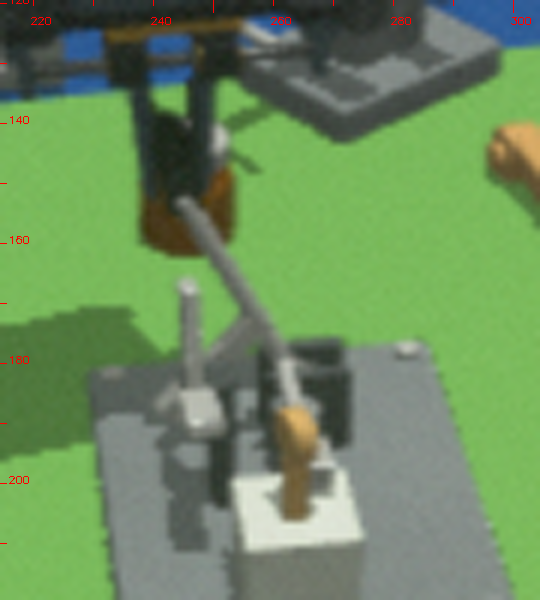

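View pics/w16.png

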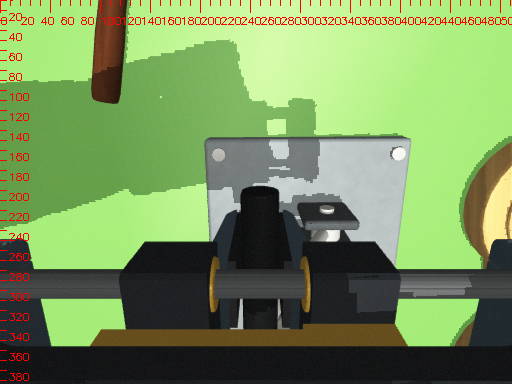

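The scene and side views show the lever at its forward stop with the shank joint at (288.5,157), the jaw against the peg's shank, and the peg head at (271.5,199.2), so still seated. The catch is still tipped over and the bar is in the fingers. Handing in.

Run:
```python
from plant import bot
s=bot.state();print(s["time_s"],s["contact_force"],s["opening"])
print(bot.sign_off())
```

```text
25.05 [22.84846531 -4.99943996 10.16558436] 0.2102093419958956
the job is handed in; nothing more can be done
None
```

The job is handed in at 25 s. The peg is seated in the clamp bore, the catch is flipped, and the gripper is holding the lever at its stop.

- **Peg:** In the last pictures its head is within about 1 px of where a fully home peg should appear. The clamp's jaw has closed against the shank.
- **Catch:** I pressed it twice onto a stiff stop. The second press reached 21 N within 1 mm, at the height that matches 1.3 rad. The picture overlay alone could not tell 1.22 from 1.30 rad, so "fully flipped" rests on the force and the geometry.
- **Lever:** The bar moved about 124 mm, the full 0.85 rad. The force rose steeply there, and the gripper now holds it with about 25 N while closed on the 20 mm bar.
- **Other items:** Nothing else was touched as far as the pictures show. The last pictures do not cover the whole bench.

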